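# Find the socket for the microscope's hold-down nut

## Robot

A 6-joint arm with a two-finger parallel gripper is mounted at the origin on the work surface. World frame = base frame: x ahead of the robot, y to its left, z up, the work surface at z = 0. Lengths are in m, angles in rad, forces in N, time in s.
With the tool pointing down it reaches from about 0.375 to 0.975 m from the base axis. Payload 3.8 kg.
Tool frame: the origin (TCP) lies midway between the tips of the shut fingers; the grasp point (between the pads) lies 19 mm behind it; z points along the fingers, y is the line along which they close (so a half turn about z gives the same grasp; the last joint's range is limited). The gripper opens to 85 mm and grips with 20 to 120 N. Pads are 22 mm wide; open, the fingers measure 114 mm over their backs; the gripper's body (76 mm by 85 mm) begins 54 mm behind the grasp point. The pads swing forward as they close: fully open they stand 13 mm farther back than shut.
Start: joints at [1.244, 0.264, 1.604, -0, 1.274, -0.037], TCP at [0.193, 0.647, 0.231] pointing down, gripper open.
Joint ranges: [-2.63, 2.63], [-0.94, 2.18], [0.31, 2.57], [-1.31, 4.45], [0, 2.66], [-2.55, 2.55]. Speed limits (rad/s): [2.57, 2.57, 3.14, 3.14, 3.14, 3.14].

## Interface

Orientations are given as a rotation vector (axis times angle).
In Python, from workcell import status, read_camera, workorder, masks_of gives the robot as it stands.
- The arm moves only by the tool drive_tool, never from a script. Its argument "rows" is a list of rows, each a list of 7 numbers: the turn, a rotation vector about the tool's x, y, z in degrees, then the shift along the tool's x, y, z in m, then the opening, from 0 (shut) to 1 (fully open). In form: [[ax, ay, az, tx, ty, tz, claw], ...]. A call has 1 to 8 rows; each row shifts and turns the commanded pose from where the row before left it, along the tool's axes as they then stand; what a row does not reach is not made up. A row lasts 1/12 s, in which the tool goes at most 41.7 mm and 7.16 degrees, less where a joint would pass 70% of its speed; a pose out of reach is approached as far as the arm can. A call is refused whole if a number of a shift passes 0.0417 or a number of a turn 7.16, either way. A call with a gripper value outside its range is refused whole. The fingers move at their own pace and stop on an object; "force" is the grip in N (left out, the last holds). Time passes only in rows, so rows that do not move let the fingers close. It gives the time, the measured TCP pose, the force, the opening and the grip force at its end, in the units of the state.
- status.read_state(): the state, without advancing time (a new reading comes with each control period).
- read_camera(name): name is "scene" or "top" or "wrist"; returns a dict with "color" (400x640x3 uint8, red, green, blue), "intrinsics" (3x3 intrinsics, pixels), "world_from_camera" (4x4, takes a point from camera to world coordinates); the wrist camera has in their place "mount" (4x4, takes a point from camera to tool coordinates, whose origin is the TCP and whose axes are the flange's). Camera axes: x right, y up, looking along -z (the intrinsics and any distortion apply to the point x, -y, -z); pixel columns grow to the right and rows downward; lengths in m; the calibration is good to about 2 mm. A picture is of the moment at which its call begins: read the wrist's pose just before it. There is no depth.
- workorder.finish_job(): hands the job in; it is judged then, once.
Trained networks look in a picture, given as the dict that the camera call returned (one of the last four; its "shot" number tells which), for a name from the list of things; names that differ only in an ending like _2 or _b are one class to them, and where a whole thing is asked for, a point or a joint stands for the part that bears it (a point fixed in the world has none). Each returns a list of dicts, best first, with "score" (0 to 1); they miss things now and then, are a little off and sometimes report something else, mostly with a low value. They report only what shows in the picture. A call takes as long as a camera call.
- masks_of(picture, name): "mask" (400x640 bool, what is visible of it) and "bbox" ([left, top, right, bottom] in pixels, round what is visible of it).
The state is a dict: "time": time; "q": joint angles; "joint_vel": joint speeds; "joint_torque": joint torques, N m; "tool_pos": TCP position; "tcp_rot": TCP orientation; "wrist_force": force on the tool from outside, world axes, zero at the start; "torque": the same for the moment, N m; "width": opening from 0.0 (shut) to 1.0 (fully open); "grip_force": force on a finger pad.
Only numpy, scipy, OpenCV 4.12 (cv2) and the standard library are available. Lean on these libraries where they do the work, as an engineer would, in place of code of your own. Each camera call takes 0.05 s, during which the arm holds its last target. There are 200 camera calls.

## Task

Slide the cover of the socket case fully open, leave it open, and find the socket that fits the hex nut on the microscope's hold-down strap: the smallest one that goes all the way down over the nut to its washer (try them on it; a socket that does not fit goes back standing in the case, where the unused ones stay). Finish with the gripper still holding the fitting socket, upright and fully seated on that nut: do not let go of it. Leave everything else on the bench where it is.

Things in the scene. Friction and masses are not known exactly. Their poses are not given: they have to be found in the camera images.
- cover (a joint): flat cover of the socket case, 100 x 158 x 4 mm, sliding on the case's top along the case's -y axis: 0 = shut over the three cells, 0.157 m = fully open, then lying over the closed half of the case. Stiff to about 1.5 N, stays where it is left
- cover_grip (a point): centre of the top of the grip rib on the cover: a black rib 60 mm long along the case's x, 12 mm thick along the case's y (the sliding direction), standing 26 mm above the cover. Moves with the cover
- case: grey socket case, fixed, 108 (x) x 322 (y) x 70 mm high, origin at the centre of its underside on the bench. The -y half is a closed block, the +y half (under the shut cover) holds the sockets. Cover's upper face 75 mm, its guide strips 78 mm, its rib's top 101 mm above the bench. Along y, the shut cover's centre lies at +78 mm
- cells_mid (a point): centre of the floor of the middle of three cells in the case, 4 mm above the bench; axes as the case. The cells lie in a row along y, centres 52 mm apart, each 48 mm long (y) and 100 mm wide (x), parted by low ribs 4 mm thick and 15 mm high; outer walls 4 mm thick, 70 mm high. One socket stands in each; which one where varies
- strap_nut_place (a point): where the nut to be fitted is: stud axis in the dark 46 mm wide hold-down strap on the microscope's fixed aluminium base plate (top 12 mm above the bench), level with the nut's underside, 21 mm above the bench. Axes as the plate; the microscope, 0.45 m high, stands on the plate on the +y side, near side 150 mm away
- socket_small: small steel socket, stands mouth down, 60 mm high: round body 27 mm across, 30 mm high, and on it a square shank 14 x 14 x 30 mm to grip, faces along x and y. Origin: centre of the mouth (underside), z up. The hex mouth, 20 mm deep, has two flats facing along x: its yaw must equal the nut's or differ by multiples of 60 degrees. About 1 mm play all round on its own nut
- socket_medium: medium steel socket, stands mouth down, 60 mm high: round body 33 mm across, 30 mm high, and on it a square shank 14 x 14 x 30 mm to grip, faces along x and y. Origin: centre of the mouth (underside), z up. The hex mouth, 20 mm deep, has two flats facing along x: its yaw must equal the nut's or differ by multiples of 60 degrees. About 1 mm play all round on its own nut
- socket_large: large steel socket, stands mouth down, 60 mm high: round body 39 mm across, 30 mm high, and on it a square shank 14 x 14 x 30 mm to grip, faces along x and y. Origin: centre of the mouth (underside), z up. The hex mouth, 20 mm deep, has two flats facing along x: its yaw must equal the nut's or differ by multiples of 60 degrees. About 1 mm play all round on its own nut
- nut_a: steel hex nut on a fixed stud, 14 mm thick (top 3.5 mm conical), stud end 2.5 mm higher; origin: centre of its underside, on a 44 mm washer; two flats face along x. Two nuts of different, untold size: one is at strap_nut_place, the other, a spare on a strip at the back, does not matter. Its own socket goes down to the washer, a smaller one stops 13 mm up, a larger one drops over loosely
- nut_b: steel hex nut on a fixed stud, 14 mm thick (top 3.5 mm conical), stud end 2.5 mm higher; origin: centre of its underside, on a 44 mm washer; two flats face along x. Two nuts of different, untold size: one is at strap_nut_place, the other, a spare on a strip at the back, does not matter. Its own socket goes down to the washer, a smaller one stops 13 mm up, a larger one drops over loosely
- lens_cap: bystander: black lens cap, disc 40 mm across, 16 mm high, lying on the base plate, to be left alone
- filter_tin: bystander: flat round aluminium tin 44 mm across, 18 mm high, on the base plate, to be left alone
- oil_bottle: bystander: small amber bottle, 32 mm across, 65 mm high, standing on the bench, to be left alone
- slide_box: bystander: cardboard slide box 52 x 80 x 31 mm on the bench, to be left alone
- screwdriver: bystander: screwdriver about 160 mm long lying on the bench, to be left alone
- stain_jar: bystander: small glass jar 48 mm across, 55 mm high, to be left alone

How it is judged:
On the way:
1. the cover of the socket case is slid fully open (value of joint cover above 0.145 m), for 0.2 s.
At the end, for the whole second after the job is handed in: Cover joint over 0.14 m. The strap nut's matching socket: axis within 4 mm of the nut's, mouth within 4 mm of its underside, tilt under 0.08 rad, at rest, finger force over 1.5 N. Other sockets untouched in the case's cells, mouth under 12 mm, tilt under 0.15 rad (value of joint cover above 0.14 m and ((horizontal distance between nut_a and strap_nut_place below 0.02 m and horizontal distance between socket_medium and nut_a below 0.004 m and z of socket_medium in the frame of nut_a between -0.004 and 0.004 m and angle between socket_medium's own z axis and vertical below 0.08 rad and linear speed of socket_medium below 0.02 m/s and contact force between the fingers and socket_medium above 1.5 N and (x of socket_small in the frame of case between -0.05 and 0.05 m and y of socket_small in the frame of case between 0 and 0.156 m and z of socket_small in the frame of case below 0.012 m and angle between socket_small's own z axis and vertical below 0.15 rad and contact force between the fingers and socket_small below 0.5 N) and (x of socket_large in the frame of case between -0.05 and 0.05 m and y of socket_large in the frame of case between 0 and 0.156 m and z of socket_large in the frame of case below 0.012 m and angle between socket_large's own z axis and vertical below 0.15 rad and contact force between the fingers and socket_large below 0.5 N)) or (horizontal distance between nut_b and strap_nut_place below 0.02 m and horizontal distance between socket_small and nut_b below 0.004 m and z of socket_small in the frame of nut_b between -0.004 and 0.004 m and angle between socket_small's own z axis and vertical below 0.08 rad and linear speed of socket_small below 0.02 m/s and contact force between the fingers and socket_small above 1.5 N and (x of socket_medium in the frame of case between -0.05 and 0.05 m and y of socket_medium in the frame of case between 0 and 0.156 m and z of socket_medium in the frame of case below 0.012 m and angle between socket_medium's own z axis and vertical below 0.15 rad and contact force between the fingers and socket_medium below 0.5 N) and (x of socket_large in the frame of case between -0.05 and 0.05 m and y of socket_large in the frame of case between 0 and 0.156 m and z of socket_large in the frame of case below 0.012 m and angle between socket_large's own z axis and vertical below 0.15 rad and contact force between the fingers and socket_large below 0.5 N)))); the arm keeps its last pose, push and grip.
It fails at once if a bystander is pushed away by more than 30 mm (distance of any of lens_cap, filter_tin, oil_bottle, slide_box, screwdriver, stain_jar from where it was at the start of the episode above 0.03 m).
It also fails if it takes over 72 s, if anything falls off the work surface, if the arm or the gripper's body presses on something with over 40 N, if the wrist force passes 120 N, or if a joint passes its speed limit or range.

## Working session

There is one attempt and no reset: what is moved stays moved. The work goes in short steps, Python scripts to look and compute and a tool call to move; the robot and the scene stay as the last step left them, time stands still between calls to the robot, and variables do not carry over. Pictures are saved under pics/ and viewed, at most 10 in all, crops included, and the job is handed in when it is done.

Besides the shell and the picture viewer there is one more tool, called by a JSON object that holds its "op" and its "data". drive_tool: Moves the arm, as the interface text tells. Its arguments: {"type":"object","properties":{"rows":{"type":"array"},"force":{"type":"number"}},"required":["rows"]}

```bash
mkdir -p pics; ls
python3 - <<'E'
from workcell import status, read_camera, masks_of
import cv2,numpy as np
s=status.read_state(); print({k:np.round(v,3) for k,v in s.items()})
for n in ("scene","top"):
    p=read_camera(n); cv2.imwrite(f"pics/{n}0.png",p["color"][:,:,::-1])
    print(n,p["intrinsics"].round(1).tolist(),p["world_from_camera"].round(3).tolist(),[k for k in p])
    for t in ("cover","case","cover_grip","nut_a","lens_cap"):
        print(t,[(round(float(m["score"]),2),np.round(m["bbox"]).tolist()) for m in masks_of(p,t)[:3]])
p=read_camera("wrist");print(p["mount"].round(3).tolist(),p["intrinsics"].tolist())
E
```

```text
pics
{'time': np.float64(0.0), 'q': array([ 1.244,  0.265,  1.605,  0.   ,  1.274, -0.037]), 'joint_vel': array([-0.   ,  0.002, -0.   ,  0.001, -0.   , -0.001]), 'joint_torque': array([ 2.0000e-03, -5.1510e+01, -3.6732e+01, -0.0000e+00,  1.3000e-02,
       -0.0000e+00]), 'tool_pos': array([0.193, 0.646, 0.23 ]), 'tcp_rot': array([-0.453, -3.108,  0.004]), 'wrist_force': array([-0.061,  0.441,  0.332]), 'torque': array([-0.01 ,  0.048, -0.079]), 'grip_force': np.float64(0.0), 'width': np.float64(1.0)}
scene [[384.7, 0.0, 315.3], [0.0, 384.7, 199.4], [0.0, 0.0, 1.0]] [[0.133, -0.783, 0.608, 1.072], [0.991, 0.095, -0.095, -0.059], [0.017, 0.615, 0.788, 0.822], [0.0, 0.0, 0.0, 1.0]] ['color', 'intrinsics', 'world_from_camera', 'shot']
cover []
case [(0.9, [140.0, 199.0, 286.0, 259.0])]
cover_grip [(0.68, [208.0, 200.0, 279.0, 240.0])]
nut_a [(0.71, [281.0, 311.0, 302.0, 330.0]), (0.67, [378.0, 206.0, 394.0, 219.0])]
lens_cap [(0.73, [401.0, 232.0, 418.0, 250.0])]
top [[380.7, 0.0, 317.2], [0.0, 380.7, 197.0], [0.0, 0.0, 1.0]] [[-0.022, 0.995, -0.1, 0.44], [-1.0, -0.021, 0.011, 0.036], [0.009, 0.1, 0.995, 0.955], [0.0, 0.0, 0.0, 1.0]] ['color', 'intrinsics', 'world_from_camera', 'shot']
cover [(0.72, [354.0, 168.0, 427.0, 218.0])]
case [(0.74, [352.0, 162.0, 485.0, 228.0])]
cover_grip []
nut_a [(0.79, [230.0, 200.0, 251.0, 217.0]), (0.78, [339.0, 97.0, 354.0, 116.0])]
lens_cap []
[[0.0, 0.954, 0.301, 0.076], [1.0, -0.0, -0.0, 0.001], [-0.0, 0.301, -0.954, -0.143], [0.0, 0.0, 0.0, 1.0]] [[296.4868931189617, 0.0, 314.29355519549915], [0.0, 296.4868931189617, 200.27530354059286], [0.0, 0.0, 1.0]]
```

View pics/scene0.png

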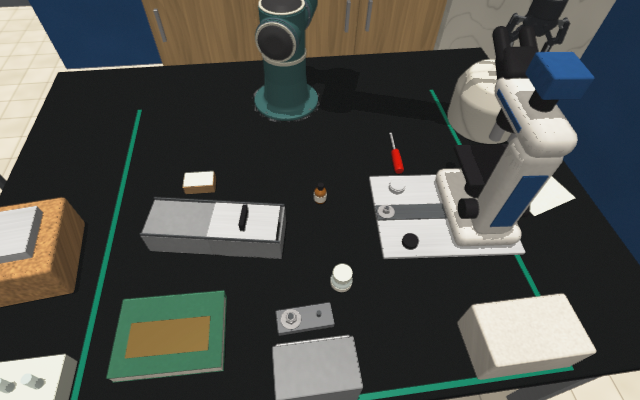

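View pics/top0.png

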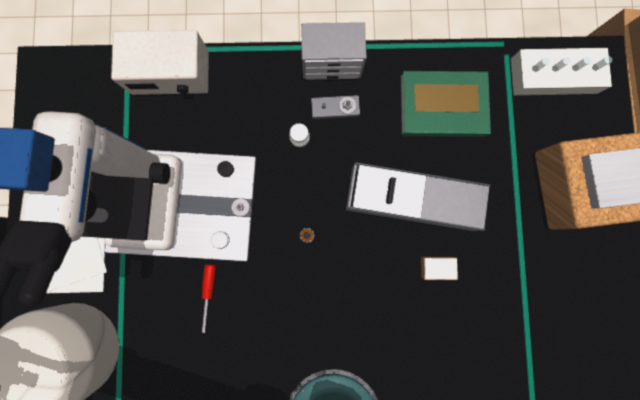

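The top view shows the shut case (352–488, 162–228) with its rib at (391,190) and the strap nut at (241,208), with the lens cap and tin on either side. In the scene view the rib is at (243,217) and the strap nut at (386,212).

```bash
cat > h.py <<'E'
import numpy as np,cv2
from workcell import status, read_camera, masks_of
from scipy.spatial.transform import Rotation as R
from scipy.optimize import minimize, least_squares
def Twc(p,s=None):
    if "world_from_camera" in p: return p["world_from_camera"]
    T=np.eye(4);T[:3,:3]=R.from_rotvec(s["tcp_rot"]).as_matrix();T[:3,3]=s["tool_pos"]
    return T@p["mount"]
def proj(K,T,X):
    X=np.atleast_2d(X);c=(X-T[:3,3])@T[:3,:3]
    return np.c_[K[0,0]*c[:,0]/-c[:,2]+K[0,2],K[1,1]*-c[:,1]/-c[:,2]+K[1,2]]
def ray(K,T,u,v):
    d=np.array([(u-K[0,2])/K[0,0],-(v-K[1,2])/K[1,1],-1.]);return T[:3,3],T[:3,:3]@d
def at_z(K,T,u,v,z):
    o,d=ray(K,T,u,v);return o+d*(z-o[2])/d[2]
def tri(rays):
    A=0;b=0
    for o,d in rays:
        d=d/np.linalg.norm(d);P=np.eye(3)-np.outer(d,d);A=A+P;b=b+P@o
    X=np.linalg.solve(A,b);return X,[np.linalg.norm(np.cross(X-o,d/np.linalg.norm(d))) for o,d in rays]
def cen(m):
    v,u=np.nonzero(m);return u.mean(),v.mean()
def shot(n):
    s=status.read_state();p=read_camera(n);return s,p,p["intrinsics"],Twc(p,s)
def hull(K,T,X):
    im=np.zeros((400,640),np.uint8);q=cv2.convexHull(proj(K,T,X).astype(np.float32))
    cv2.fillConvexPoly(im,np.round(q*16).astype(np.int32),1,shift=4,lineType=8);return im>0
E
python3 - <<'E'
from h import *
ms=[]
nu=[]
for n in("scene","top"):
    s,p,K,T=shot(n)
    ms.append((K,T,masks_of(p,"case")[0]["mask"]))
    a=masks_of(p,"nut_a"); nu.append([(K,T,cen(m["mask"])) for m in a[:2]])
    g=masks_of(p,"cover_grip"); print(n,[ (m["score"],m["bbox"],cen(m["mask"])) for m in g[:2]])
box=np.array([[x,y,z] for x in(-.054,.054) for y in(-.161,.161) for z in(0,.074)])
def pts(q):
    c,s_=np.cos(q[2]),np.sin(q[2]);return np.c_[box[:,0]*c-box[:,1]*s_+q[0],box[:,0]*s_+box[:,1]*c+q[1],box[:,2]]
def f(q):
    r=0
    for K,T,m in ms:
        h=hull(K,T,pts(q));r+=1-(h&m).sum()/(h|m).sum()
    return r
c=np.array([.48,-.22,.0])
best=min((minimize(f,[.47,-.22,y],method="Nelder-Mead",options=dict(initial_simplex=[[.47,-.22,y],[.49,-.22,y],[.47,-.2,y],[.47,-.22,y+.15]])) for y in(-.25,-.1,0,.15)),key=lambda r:r.fun)
print(best.x,best.fun)
q=best.x
for y in(.078,):
    print("rib",q[0]-y*np.sin(q[2]),q[1]+y*np.cos(q[2]))
for (K1,T1,a) in nu[0]:
    for (K2,T2,b) in nu[1]:
        X,e=tri([ray(K1,T1,*a),ray(K2,T2,*b)]);print("nut",X.round(4),np.round(e,4))
# rib by dark blob
for (K,T,m) in ms: 
    pass
s,p,K,T=shot("top");g=cv2.cvtColor(p["color"],cv2.COLOR_RGB2GRAY)
sub=(g<60)&(cv2.erode(cv2.morphologyEx(ms[1][2].astype(np.uint8),cv2.MORPH_CLOSE,np.ones((25,25))),np.ones((9,9)))>0)
print(sub.sum());(c,sz,an)=cv2.minAreaRect(np.argwhere(sub)[:,::-1].astype(np.float32));print(c,sz,an,at_z(K,T,*c,.09))
# plate contour
m=(g>150).astype(np.uint8);n_,l=cv2.connectedComponents(m)
for pt in [(170,240),(225,240)]: 
    k=l[pt];w=np.argwhere(l==k)[:,::-1];print(pt,k,len(w),w.min(0),w.max(0))
for pt in [(256,157),(249,261)]: print(at_z(K,T,*pt,.012))
E
```

```text
scene [(0.63, [207.6, 200.4, 281.3, 241.3], (np.float64(243.98581560283688), np.float64(220.85283687943263)))]
top [(0.75, [354.1, 168.1, 423.2, 219.9], (np.float64(389.80868628858576), np.float64(191.79863603732952)))]
[ 0.52431785 -0.21128051 -0.18771294] 0.07039047180675195
rib 0.5388736218639592 -0.13465068540347458
nut [ 0.5944  0.1018 -0.2395] [0.1716 0.1716]
nut [ 0.7668 -0.0562  0.0199] [0. 0.]
nut [0.5123 0.2151 0.0178] [0.0004 0.0004]
nut [0.6935 0.0425 0.3169] [0.0757 0.0757]
122
(372.5000305175781, 192.0) (40.04193115234375, 30.35858726501465) 6.009006023406982 [ 0.5354711  -0.10061572  0.09      ]
(170, 240) 12 11017 [ 47 150] [254 292]
(225, 240) 12 11017 [ 47 150] [254 292]
[0.63865762 0.1769445  0.012     ]
[0.38070444 0.19551023 0.012     ]
```

Run:
```python
from h import *
s,p,K,T=shot("scene");print("tcp in scene",proj(K,T,[s["tool_pos"],s["tool_pos"]+[0,0,.1]]))
print("beige foot",at_z(K,T,482,143,0),"eyep@.42",at_z(K,T,505,35,.42), at_z(K,T,492,60,.4))
s,q,K,T=shot("top");print(proj(K,T,[s["tool_pos"]]), at_z(K,T,30,240,.42),at_z(K,T,60,310,.0),at_z(K,T,110,350,.1),at_z(K,T,30,290,.4))
s,w,K,T=shot("wrist")
im=np.vstack([cv2.resize(p["color"][0:180,400:640],(400,300)),cv2.resize(w["color"],(400,250))])
cv2.imwrite("pics/a1.png",im[:,:,::-1])
```

```text
tcp in scene [[521.72814841  58.00931933]
 [538.86731408  22.77768525]]
beige foot [2.81389779e-01 5.81258057e-01 1.11022302e-16] eyep@.42 [0.39140174 0.42557121 0.42      ] [0.44445184 0.38279506 0.4       ]
[[-20.98615285 379.81489879]] [0.44183084 0.42978788 0.42      ] [0.27233736 0.65721607 0.        ] [0.20291455 0.4810395  0.1       ] [0.37120031 0.44074318 0.4       ]
```

View pics/a1.png

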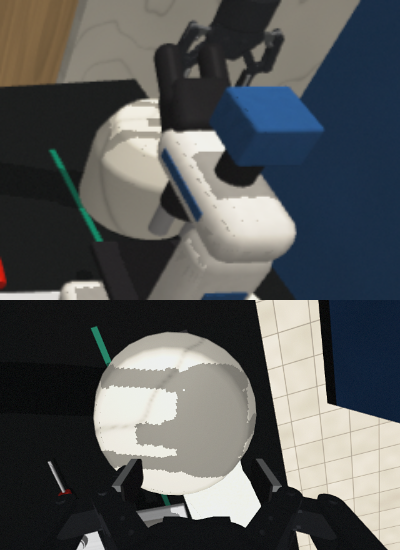

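The pictured dome stands beside the gripper's start and the microscope is ahead of it. I'll lift, retract around both, and stop over the strap nut for a wrist look.

{"op": "drive_tool", "data": {"rows": [[0, 0, 0, 0, 0, -0.035, 1], [0, 0, 0, 0, 0, -0.035, 1], [0, 0, 0, 0, 0, -0.035, 1], [0, 0, 0, -0.004, -0.038, 0, 1], [0, 0, 0, -0.004, -0.038, 0, 1], [0, 0, 0, -0.004, -0.038, 0, 1], [0, 0, 0, -0.004, -0.038, 0, 1], [0, 0, 0, -0.004, -0.038, 0, 1]], "force": 40}}

```text
time: 1.92
tool_pos: [0.1574, 0.4574, 0.3362]
tcp_rot: [0.453, 3.109, 0.0]
wrist_force: [-0.1, -0.2, 1.2]
width: 0.998
grip_force: 0.0
```

{"op": "drive_tool", "data": {"rows": [[0, 0, 0, -0.004, -0.038, 0, 1], [0, 0, 0, -0.034, -0.017, 0, 1], [0, 0, 0, -0.034, -0.017, 0, 1], [0, 0, 0, -0.034, -0.017, 0, 1], [0, 0, 0, -0.034, -0.017, 0, 1], [0, 0, 0, -0.034, -0.017, 0, 1], [0, 0, 0, -0.037, -0.012, 0, 1], [0, 0, 0, -0.037, -0.012, 0, 1]]}}

```text
time: 2.58
tool_pos: [0.3544, 0.2458, 0.3369]
tcp_rot: [0.453, 3.107, 0.002]
wrist_force: [-0.2, 0.4, 0.5]
width: 0.994
grip_force: 0.0
```

{"op": "drive_tool", "data": {"rows": [[0, 0, 0, -0.037, -0.012, 0, 1], [0, 0, 0, -0.037, -0.012, 0, 1], [0, 0, 0, 0, 0, 0, 1]]}}

```text
time: 2.83
tool_pos: [0.4219, 0.1992, 0.3362]
tcp_rot: [0.462, 3.104, -0.003]
wrist_force: [-0.6, -0.6, -0.3]
width: 0.997
grip_force: 0.0
```

Run:
```python
from h import *
s,p,K,T=shot("wrist");print(s["tool_pos"].round(4),s["tcp_rot"].round(4),s["time"])
np.savez("nutview1.npz",img=p["color"],K=K,T=T)
a=masks_of(p,"nut_a");print([(m["score"],np.round(m["bbox"]),cen(m["mask"])) for m in a[:2]])
cv2.imwrite("pics/w1.png",p["color"][:,:,::-1])
```

```text
[0.4219 0.1992 0.3362] [ 4.6240e-01  3.1044e+00 -3.1000e-03] 2.8333
[(0.77, array([328., 195., 358., 219.]), (np.float64(340.662027833002), np.float64(208.17296222664015))), (0.56, array([  0., 237., 202., 337.]), (np.float64(89.60790345480359), np.float64(284.4601672188042)))]
```

View pics/w1.png

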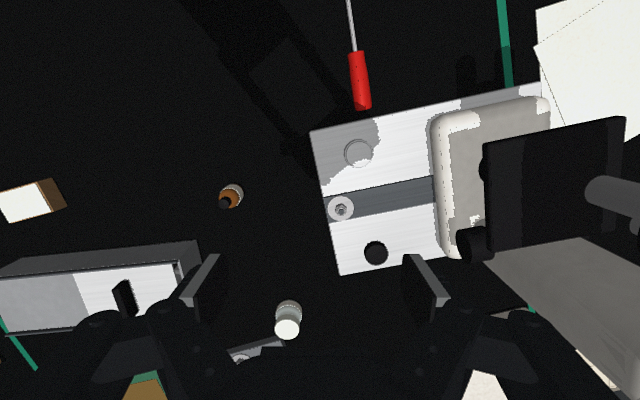

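The wrist view shows the strap nut at (340,208) on the strap, the tin at (358,153) and the lens cap at (376,253). The shut case is at lower left.

{"op": "drive_tool", "data": {"rows": [[0, 0, 0, -0.016, -0.034, 0, 1], [0, 0, 0, -0.016, -0.034, 0, 1], [0, 0, 0, -0.016, -0.034, 0, 1], [0, 0, 0, -0.016, -0.034, 0, 1], [0, 0, 0, -0.016, -0.034, 0, 1], [0, 0, 0, -0.016, -0.034, 0, 1], [0, 0, 0, -0.016, -0.034, 0, 1], [0, 0, 0, -0.016, -0.034, 0, 1]]}}

```text
time: 3.6
tool_pos: [0.462, -0.0941, 0.3367]
tcp_rot: [0.45, 3.108, 0.001]
wrist_force: [1.4, 0.3, 1.4]
width: 1.002
grip_force: 0.0
```

{"op": "drive_tool", "data": {"rows": [[0, 0, 0, -0.016, -0.034, 0, 1], [0, 0, -6.2, 0, 0, 0, 1], [0, 0, 0, 0, 0, 0, 1], [0, 0, 0, 0, 0, 0, 1]]}}

```text
time: 3.93
tool_pos: [0.4678, -0.13, 0.3363]
tcp_rot: [-0.288, -3.128, -0.001]
wrist_force: [-0.0, -0.3, -0.5]
width: 1.001
grip_force: 0.0
```

Run:
```python
from h import *
s,p,K,T=shot("wrist");print(s["tool_pos"].round(4),s["tcp_rot"].round(4),s["time"])
np.savez("case1.npz",img=p["color"],K=K,T=T)
for n in("case","cover","cover_grip"):
    print(n,[(m["score"],np.round(m["bbox"]),cen(m["mask"])) for m in masks_of(p,n)[:2]])
im=p["color"].copy()
yaw=-.188;c,sn=np.cos(yaw),np.sin(yaw)
def cs(x,y,z): return [.5243+x*c-y*sn,-.2113+x*sn+y*c,z]
for X in [cs(0,.078,.101)]+[cs(a,b,.07) for a in(-.054,.054) for b in(-.161,.161)]+[cs(a,.078+b,.101) for a in(-.03,.03) for b in(-.006,.006)]:
    u=proj(K,T,X)[0];cv2.circle(im,tuple(int(round(v)) for v in u),2,(255,0,0),-1)
cv2.imwrite("pics/c1.png",im[:,:,::-1])
```

```text
[ 0.4678 -0.13    0.3363] [-2.8760e-01 -3.1282e+00 -1.4000e-03] 3.9333
case [(0.9, array([149., 167., 380., 253.]), (np.float64(266.61389419296864), np.float64(207.8920588565652))), (0.58, array([174.,  79., 242., 122.]), (np.float64(208.27655913978495), np.float64(98.75827956989248)))]
cover [(0.94, array([259., 178., 370., 246.]), (np.float64(314.438447372149), np.float64(212.6525003541578)))]
cover_grip [(0.71, array([258., 182., 373., 249.]), (np.float64(314.4849965108165), np.float64(212.71444521981857)))]
```

View pics/c1.png

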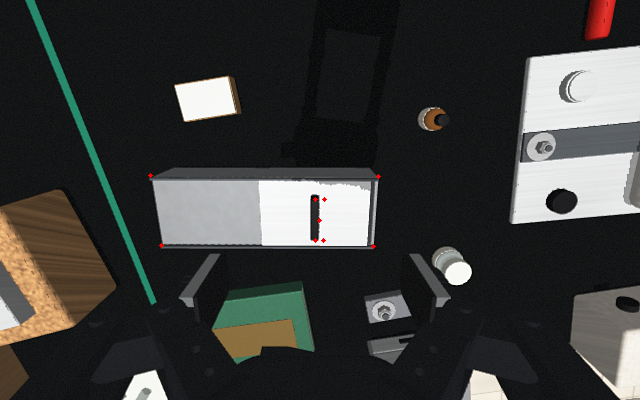

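The image shows the case outline fitting my red corner dots. The black rib is at about (315,218), some 5 px left of my guess, so I'll measure it directly.

```bash
cat >> h.py <<'E'
def rib(p):
    m=masks_of(p,"cover")[0];l,t,r,b=[int(v) for v in m["bbox"]]
    h=cv2.morphologyEx(m["mask"].astype(np.uint8),cv2.MORPH_CLOSE,np.ones((31,31)))
    h=cv2.erode(h,np.ones((7,7)))
    g=p["color"].max(2);d=((g<70)&(h>0)).astype(np.uint8)
    n,l,st,ce=cv2.connectedComponentsWithStats(d);k=1+np.argmax(st[1:,4])
    return st[k],cv2.minAreaRect(np.argwhere(l==k)[:,::-1].astype(np.float32))
def tool(s):
    M=R.from_rotvec(s["tcp_rot"]).as_matrix();return M,np.degrees(np.arctan2(M[1,1],M[0,1]))
E
python3 - <<'E'
from h import *
s,p,K,T=shot("wrist");st,rr=rib(p);print(st,rr)
b=cv2.boxPoints(rr);print(b)
for q in b: print(at_z(K,T,*q,.101).round(4))
X=at_z(K,T,*rr[0],.101);M,ya=tool(s);print(X,"tool y ang",ya,"delta tool",(M.T@(X-s["tool_pos"])).round(4))
E
```

```text
[310 195   9  45 340] ((314.0, 217.0), (44.0, 8.0), 90.0)
[[310. 195.]
 [318. 195.]
 [318. 239.]
 [310. 239.]]
[ 0.5026 -0.1404  0.101 ]
[ 0.5045 -0.1299  0.101 ]
[ 0.5676 -0.1412  0.101 ]
[ 0.5656 -0.1521  0.101 ]
[ 0.53435011 -0.1407642   0.101     ] tool y ang 79.663795968839 delta tool [-0.0672  0.0009  0.2355]
```

{"op": "drive_tool", "data": {"rows": [[0, 0, 0, -0.017, 0, 0.034, 1], [0, 0, 0, -0.017, 0, 0.034, 1], [0, 0, 0, -0.017, 0, 0.034, 1], [0, 0, 0, -0.016, 0, 0.034, 1], [0, 0, 0, 0, 0, 0, 1], [0, 0, 0, 0, 0, 0, 1]]}}

```text
time: 4.73
tool_pos: [0.5323, -0.1422, 0.1977]
tcp_rot: [-0.283, -3.122, -0.002]
wrist_force: [-0.5, 0.9, 0.6]
width: 1.004
grip_force: 0.0
```

Run:
```python
from h import *
s,p,K,T=shot("wrist");print(s["tool_pos"].round(4))
try:
    st,rr=rib(p);print(st,rr,cv2.boxPoints(rr))
except Exception as e: print(e)
z=np.load("case1.npz");r=rr[0]
X,e=tri([ray(K,T,*r),ray(z["K"],z["T"],314,217)]);print("tri",X,e)
X=at_z(K,T,*r,.101);M,ya=tool(s);print(X,"tool y ang",ya,"delta tool",(M.T@(X-s["tool_pos"])).round(4))
cv2.imwrite("pics/r1.png",p["color"][:,:,::-1])
```

```text
[ 0.5323 -0.1422  0.1977]
[308 169  14  71 955] ((314.4999694824219, 203.99996948242188), (69.99998474121094, 12.999998092651367), 90.0) [[307.99997 168.99997]
 [320.99997 168.99997]
 [320.99997 238.99997]
 [307.99997 238.99997]]
tri [ 0.53919988 -0.14199484  0.08680602] [np.float64(0.00012035549420806496), np.float64(0.00012035549420801851)]
[ 0.5347245  -0.14108113  0.101     ] tool y ang 79.63329038281535 delta tool [-0.0028  0.0015  0.0967]
```

View pics/r1.png

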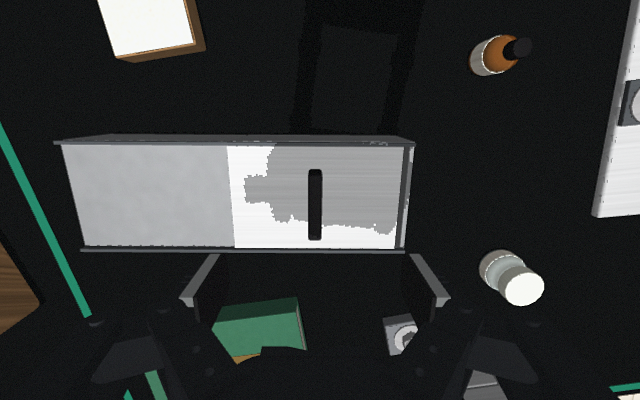

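The rib is centred between the fingers (at (314,204) in the image) and the case edges are level, so the yaw is aligned. I'll descend, grip and slide.

{"op": "drive_tool", "data": {"rows": [[0, 0, 0, -0.003, 0.001, 0.038, 1], [0, 0, 0, -0.001, 0, 0.038, 1], [0, 0, 0, 0, 0, 0.037, 1], [0, 0, 0, 0, 0, 0, 0.3], [0, 0, 0, 0, 0, 0, 0], [0, 0, 0, 0, 0, 0, 0], [0, 0, 0, 0, 0, 0, 0], [0, 0, 0, 0, 0, 0, 0]], "force": 40}}

```text
time: 5.5
tool_pos: [0.5406, -0.1439, 0.091]
tcp_rot: [0.284, 3.123, -0.002]
wrist_force: [-0.5, -0.1, -0.3]
width: 0.302
grip_force: 0.0
```

{"op": "drive_tool", "data": {"rows": [[0, 0, 0, 0, 0, 0, 0], [0, 0, 0, 0, 0, 0, 0], [0, 0, 0, 0, 0, 0, 0]]}}

```text
time: 5.75
tool_pos: [0.5398, -0.1436, 0.0901]
tcp_rot: [0.285, 3.125, -0.001]
wrist_force: [-2.1, 0.9, 7.2]
width: 0.123
grip_force: 41.9
```

{"op": "drive_tool", "data": {"rows": [[0, 0, 0, 0, -0.022, 0, 0], [0, 0, 0, 0, -0.027, 0, 0], [0, 0, 0, 0, -0.027, 0, 0], [0, 0, 0, 0, -0.027, 0, 0], [0, 0, 0, 0, -0.027, 0, 0], [0, 0, 0, 0, -0.027, 0, 0], [0, 0, 0, 0, -0.003, 0, 0], [0, 0, 0, 0, 0, 0, 0]]}}

```text
time: 6.42
tool_pos: [0.5119, -0.2905, 0.09]
tcp_rot: [0.295, 3.125, 0.032]
wrist_force: [6.1, 36.6, 19.8]
width: 0.126
grip_force: 43.9
```

{"op": "drive_tool", "data": {"rows": [[0, 0, 0, 0, 0, 0, 0], [0, 0, 0, 0, 0, 0, 0], [0, 0, 0, 0, 0, 0, 0]]}}

```text
time: 6.67
tool_pos: [0.5119, -0.2905, 0.09]
tcp_rot: [0.29, 3.126, 0.026]
wrist_force: [4.7, 33.5, 18.0]
width: 0.125
grip_force: 43.8
```

{"op": "drive_tool", "data": {"rows": [[0, 0, 0, 0, 0.006, 0, 0.5], [0, 0, 0, 0, 0, 0, 1], [0, 0, 0, 0, 0, 0, 1], [0, 0, 0, 0, 0, -0.04, 1], [0, 0, 0, 0.01, 0.015, -0.035, 1], [0, 0, 0, 0.01, 0.03, -0.02, 1], [0, 0, 0, 0.01, 0.03, -0.02, 1], [0, 0, 0, 0.01, 0.03, -0.02, 1]]}}

```text
time: 7.33
tool_pos: [0.4895, -0.1846, 0.2239]
tcp_rot: [0.289, 3.127, -0.002]
wrist_force: [-0.2, 0.1, 0.3]
width: 0.998
grip_force: 0.0
```

{"op": "drive_tool", "data": {"rows": [[0, 0, 0, 0.01, 0.03, -0.02, 1], [0, 0, 0, 0, 0, 0, 1], [0, 0, 0, 0, 0, 0, 1]]}}

```text
time: 7.58
tool_pos: [0.4863, -0.1529, 0.2444]
tcp_rot: [0.282, 3.125, -0.003]
wrist_force: [0.5, 0.2, -0.8]
width: 0.999
grip_force: 0.0
```

Run:
```python
from h import *
s,p,K,T=shot("wrist");print(s["tool_pos"].round(4),s["tcp_rot"].round(4),s["time"])
np.savez("cells1.npz",img=p["color"],K=K,T=T)
for n in("cover","socket_small","socket_medium","socket_large"):
    print(n,[(round(float(m["score"]),2),np.round(m["bbox"]).tolist(),np.round(cen(m["mask"]),1)) for m in masks_of(p,n)[:3]])
cv2.imwrite("pics/cells1.png",p["color"][:,:,::-1])
```

```text
[ 0.4863 -0.1529  0.2444] [ 2.8190e-01  3.1246e+00 -3.1000e-03] 7.5833
cover [(0.56, [127.0, 176.0, 274.0, 262.0], array([199.1, 218.7]))]
socket_small [(0.91, [363.0, 192.0, 389.0, 224.0], array([375.5, 208.2])), (0.48, [460.0, 83.0, 512.0, 114.0], array([484.5, 100.9]))]
socket_medium [(0.81, [322.0, 199.0, 348.0, 236.0], array([334.2, 216.6]))]
socket_large [(0.96, [280.0, 188.0, 314.0, 224.0], array([295.1, 206.1])), (0.64, [597.0, 117.0, 639.0, 155.0], array([616.7, 137.5])), (0.58, [397.0, 326.0, 418.0, 348.0], array([405.4, 335. ]))]
```

View pics/cells1.png

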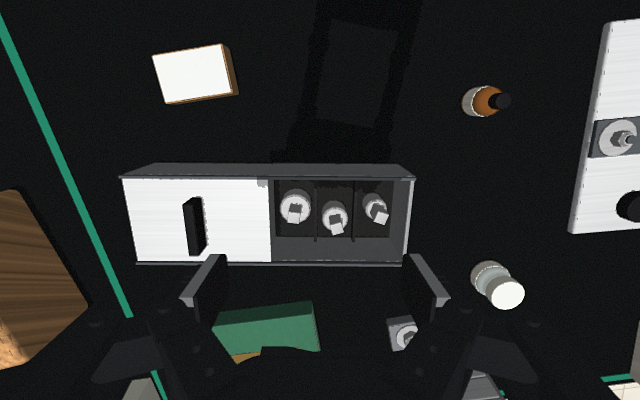

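The cover lies over the closed half, its inner edge at about u=271, close to mid-case. The sockets from left to right are large (295,206), medium (334,217) and small (376,208). Next is a close look at the strap nut to gauge its size and yaw.

{"op": "drive_tool", "data": {"rows": [[0, 0, 0, 0.005, 0.036, 0, 1], [0, 0, 0, 0.005, 0.036, 0, 1], [0, 0, 0, 0.005, 0.036, 0, 1], [0, 0, 0, 0.005, 0.036, 0, 1], [0, 0, 0, 0.005, 0.036, 0.01, 1], [0, 0, 0, 0.005, 0.036, 0.01, 1], [0, 0, 0, 0.005, 0.036, 0.015, 1], [0, 0, 0, 0.005, 0.036, 0.015, 1]]}}

```text
time: 8.5
tool_pos: [0.4984, 0.1386, 0.1912]
tcp_rot: [-0.287, -3.128, 0.001]
wrist_force: [0.9, 0.0, -0.3]
width: 1.003
grip_force: 0.0
```

{"op": "drive_tool", "data": {"rows": [[0, 0, 0, 0.005, 0.036, 0.015, 1], [0, 0, 0, 0.005, 0.036, 0.015, 1], [0, 0, 0, 0, 0, 0, 1], [0, 0, 0, 0, 0, 0, 1]]}}

```text
time: 8.83
tool_pos: [0.5002, 0.2108, 0.1597]
tcp_rot: [-0.281, -3.125, 0.004]
wrist_force: [-0.4, 1.0, -0.2]
width: 0.999
grip_force: 0.0
```

Run:
```python
from h import *
s,p,K,T=shot("wrist");print(s["tool_pos"].round(4),s["tcp_rot"].round(4),s["time"])
np.savez("nut2.npz",img=p["color"],K=K,T=T)
a=masks_of(p,"nut_a");print([(m["score"],np.round(m["bbox"]),cen(m["mask"])) for m in a[:2]])
u,v=[int(round(t)) for t in cen(a[0]["mask"])]
c=p["color"][v-50:v+50,u-50:u+50];print("crop origin",u-50,v-50)
z=np.load("cells1.npz")["img"][170:250,260:400]
im=np.hstack([cv2.resize(c,(400,400),interpolation=cv2.INTER_CUBIC),cv2.resize(z,(400,400*80//140),interpolation=cv2.INTER_CUBIC) if 0 else cv2.copyMakeBorder(cv2.resize(z,(400,229),interpolation=cv2.INTER_CUBIC),0,171,0,0,0)])
cv2.imwrite("pics/nut2.png",im[:,:,::-1])
z=np.load("nutview1.npz");w=np.load("cells1.npz")
X,e=tri([ray(K,T,*cen(a[0]["mask"])),ray(z["K"],z["T"],340.7,208.2)]);print("nut tri",X,e)
# cover edge in case frame
yaw=-.188;q=at_z(w["K"],w["T"],271,215,.075)-[.5243,-.2113,0];print("cover edge case y",-q[0]*np.sin(yaw)*1+q[1]*np.cos(yaw))
for uu,vv in((122,178),(415,178)):
    q=at_z(w["K"],w["T"],uu,vv,.078)-[.5243,-.2113,0];print("end y",-q[0]*np.sin(yaw)+q[1]*np.cos(yaw))
```

```text
[0.5002 0.2108 0.1597] [-0.2806 -3.1247  0.0039] 8.8333
[(0.96, array([300., 180., 346., 218.]), (np.float64(321.23920994879296), np.float64(199.64813460131674)))]
crop origin 271 150
nut tri [0.50469588 0.21745051 0.04731364] [np.float64(0.00018538629773487915), np.float64(0.00018538629773494792)]
cover edge case y 0.002963372759889199
end y -0.1545523792712062
end y 0.15889900888438155
```

View pics/nut2.png

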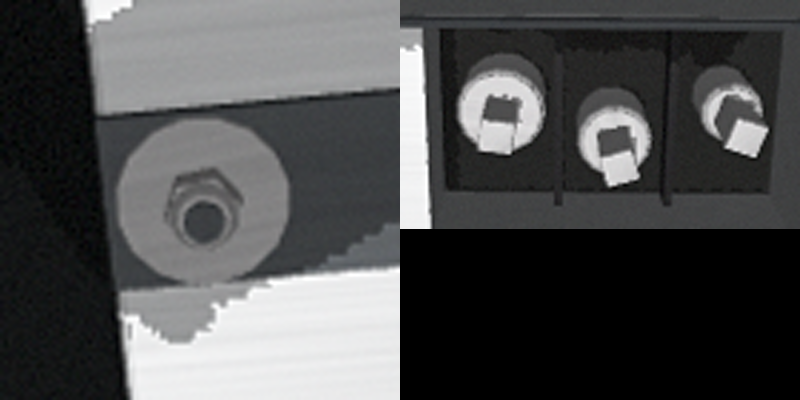

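The nut sits in the middle of its washer at about px (322,200). It looks about 17–18 mm across flats, which points to the small socket. The right crop shows the shank tops: large level, medium turned about 18°, small turned about 25°.

Run:
```python
from h import *
w=np.load("cells1.npz");K,T=w["K"],w["T"]
f=lambda x,y:((x-400)/2.857+260-.3,y/2.857+170-.3)
for n,pts in dict(small=[(733,117),(768,133),(750,158),(724,145)],medium=[(600,160),(630,150),(640,178),(608,186)],large=[(480,122),(517,122),(515,153),(478,150)]).items():
    P=np.array([at_z(K,T,*f(*q),.064)[:2] for q in pts]);e=np.diff(np.r_[P,P[:1]],axis=0)
    a=np.degrees(np.arctan2(e[:,1],e[:,0]))
    print(n,P.mean(0).round(4),"len",np.linalg.norm(e,axis=1).round(4),"ang mod90",(a%90).round(1))
for n,q in dict(small=(730,108),medium=(614,140),large=(502,108)).items(): print(n,"body",at_z(K,T,*f(*q),.034).round(4))
w=np.load("nut2.npz");K,T=w["K"],w["T"];g=cv2.cvtColor(w["img"],cv2.COLOR_RGB2GRAY)
print("washer",at_z(K,T,321.5,200,.021), "stud",at_z(K,T,271+205/4-.4,150+221/4-.4,.0375),"nut base",at_z(K,T,271+204/4-.4,150+208/4-.4,.026))
# plate left edge
pts=[]
for v in range(100,270):
    row=g[v,255:340].astype(int);k=np.argmax(np.diff(row));
    if np.diff(row)[k]>25: pts.append((255+k+.5,v))
pts=np.array(pts,float)
for it in range(5):
    c=np.polyfit(pts[:,1],pts[:,0],1);r=abs(np.polyval(c,pts[:,1])-pts[:,0]);pts=pts[r<max(1,2*np.median(r))]
A=at_z(K,T,np.polyval(c,100),100,.012);B=at_z(K,T,np.polyval(c,270),270,.012);print(len(pts),"plate x dir",np.degrees(np.arctan2(*(B-A)[[1,0]])))
for pr in (((98,116),(400,90)),((120,290),(400,268))):
    A,B=[at_z(K,T,271+x/4,150+y/4,.018) for x,y in pr];print("strap dir-90",np.degrees(np.arctan2(*(B-A)[[1,0]]))-90)
```

```text
small [ 0.548  -0.0851] len [0.0162 0.0128 0.0124 0.0125] ang mod90 [54.5 48.9 52.3 66.3]
medium [ 0.5522 -0.1372] len [0.013  0.0133 0.0137 0.0122] ang mod90 [9.6 9.4 5.1 6.5]
large [ 0.5294 -0.184 ] len [0.015  0.0136 0.0152 0.0123] ang mod90 [79.7 75.4 74.7 74.3]
small body [ 0.5454 -0.0846  0.034 ]
medium body [ 0.5512 -0.1374  0.034 ]
large body [ 0.5274 -0.1836  0.034 ]
washer [0.51327387 0.21659474 0.021     ] stud [0.51294999 0.21664073 0.0375    ] nut base [0.51336395 0.21657406 0.026     ]
123 plate x dir -4.90377105925887
strap dir-90 -5.179616721544704
strap dir-90 -5.3768770504175905
```

{"op": "drive_tool", "data": {"rows": [[0, 0, 0, -0.012, -0.035, 0, 1], [0, 0, 0, -0.012, -0.035, 0, 1], [0, 0, 0, -0.012, -0.035, 0, 1], [0, 0, 0, -0.012, -0.035, 0, 1], [0, 0, 0, -0.012, -0.035, 0, 1], [0, 0, 0, -0.013, -0.036, 0, 1], [0, 0, 0, -0.013, -0.036, 0, 1], [0, 0, 0, -0.013, -0.036, 0, 1]]}}

```text
time: 9.6
tool_pos: [0.5473, -0.09, 0.1635]
tcp_rot: [0.289, 3.126, -0.001]
wrist_force: [-0.1, 1.1, 0.5]
width: 0.995
grip_force: 0.0
```

{"op": "drive_tool", "data": {"rows": [[0, 0, 7, 0, 0, 0, 0.8], [0, 0, 7, 0, 0, 0, 0.6], [0, 0, 7, 0, 0, 0, 0.5], [0, 0, 7, 0, 0, 0, 0.5], [0, 0, 7, 0, 0, 0, 0.5], [0, 0, 7, 0, 0, 0, 0.5], [0, 0, 7, 0, 0, 0, 0.5], [0, 0, 7, 0, 0, 0, 0.5]]}}

```text
time: 10.27
tool_pos: [0.5472, -0.0882, 0.1633]
tcp_rot: [1.732, 2.62, 0.0]
wrist_force: [0.1, 0.5, 0.6]
width: 0.496
grip_force: 0.0
```

{"op": "drive_tool", "data": {"rows": [[0, 0, 7, 0, 0, 0, 0.5], [0, 0, 7, 0, 0, 0, 0.5], [0, 0, 7, 0, 0, 0, 0.5], [0, 0, 7, 0, 0, 0, 0.5], [0, 0, 7, 0, 0, 0, 0.5], [0, 0, 7, 0, 0, 0, 0.5], [0, 0, 7, 0, 0, 0, 0.5], [0, 0, 7, 0, 0, 0, 0.5]]}}

```text
time: 10.93
tool_pos: [0.5472, -0.0882, 0.1633]
tcp_rot: [2.759, 1.5, 0.001]
wrist_force: [-0.4, 0.1, 0.8]
width: 0.498
grip_force: 0.0
```

{"op": "drive_tool", "data": {"rows": [[0, 0, 3.7, 0, 0, 0, 0.5], [0, 0, 0, 0, 0, 0, 0.5], [0, 0, 0, 0, 0, 0, 0.5]]}}

```text
time: 11.18
tool_pos: [0.5474, -0.0876, 0.163]
tcp_rot: [2.8, 1.423, 0.001]
wrist_force: [0.5, 0.1, -0.6]
width: 0.506
grip_force: 0.0
```

Run:
```python
from h import *
s,p,K,T=shot("wrist");M,ya=tool(s);print(s["tool_pos"].round(4),ya,s["q"].round(2),s["time"],s["width"])
np.savez("sm1.npz",img=p["color"],K=K,T=T)
m=masks_of(p,"socket_small");print([(round(float(q["score"]),2),np.round(q["bbox"])) for q in m[:3]])
print("expected top",proj(K,T,[[.547,-.085,.064]]))
cv2.imwrite("pics/sm1.png",cv2.resize(p["color"][120:280,220:420],(800,640))[:600,:,::-1])
```

```text
[ 0.5474 -0.0876  0.163 ] -36.12617594530603 [-0.2   0.09  1.94 -0.    1.11  0.43] 11.1833 0.5058096707364894
[(0.79, array([300., 172., 327., 209.]))]
expected top [[311.9244879  200.47257961]]
```

View pics/sm1.png

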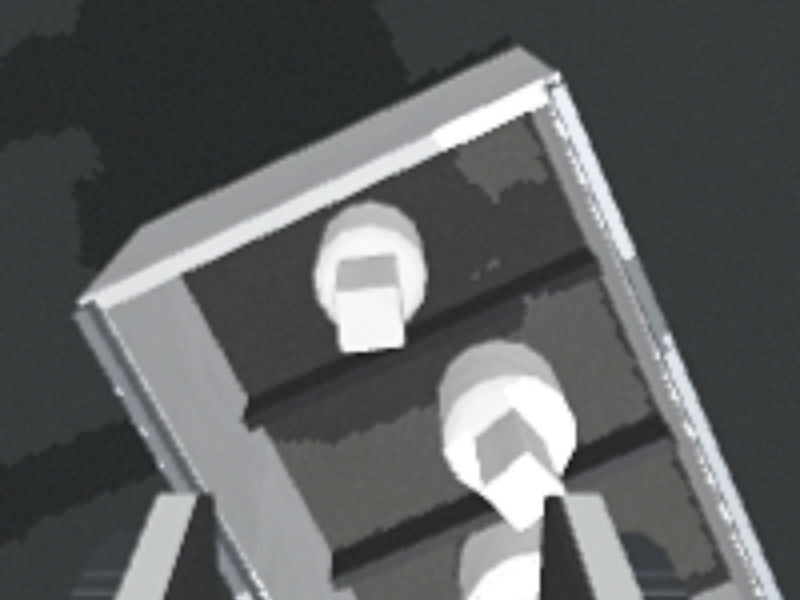

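The shank top's centre is at crop (372,320), which is px (313,200). That is within 1 px of the prediction, and it needs a further -4° turn. Descending onto it now.

{"op": "drive_tool", "data": {"rows": [[0, 0, -4, 0.002, -0.001, 0, 0.5], [0, 0, 0, 0, 0, 0.03, 0.5], [0, 0, 0, 0, 0, 0.03, 0.5], [0, 0, 0, 0, 0, 0.03, 0.5], [0, 0, 0, 0, 0, 0.02, 0.5], [0, 0, 0, 0, 0, 0.01, 0.5], [0, 0, 0, 0, 0, 0, 0.5], [0, 0, 0, 0, 0, 0, 0.5]]}}

```text
time: 11.95
tool_pos: [0.548, -0.0838, 0.0425]
tcp_rot: [-2.749, -1.521, 0.0]
wrist_force: [-0.1, 0.7, -0.6]
width: 0.503
grip_force: 0.0
```

{"op": "drive_tool", "data": {"rows": [[0, 0, 0, 0, 0, 0, 0.3], [0, 0, 0, 0, 0, 0, 0], [0, 0, 0, 0, 0, 0, 0], [0, 0, 0, 0, 0, 0, 0], [0, 0, 0, 0, 0, 0, 0], [0, 0, 0, 0, 0, 0, 0], [0, 0, 0, 0, 0, 0, 0]], "force": 40}}

```text
time: 12.53
tool_pos: [0.5496, -0.084, 0.0442]
tcp_rot: [2.747, 1.52, 0.004]
wrist_force: [-0.2, -0.1, 6.5]
width: 0.151
grip_force: 43.7
```

{"op": "drive_tool", "data": {"rows": [[0, 0, 0, 0, 0, -0.015, 0], [0, 0, 0, 0, 0, -0.03, 0], [0, 0, 0, 0, 0, -0.035, 0], [0, 0, 0, 0, 0, -0.04, 0], [0, 0, 0, 0.026, -0.021, 0, 0], [0, 0, 0, 0.026, -0.021, 0, 0], [0, 0, 0, 0.026, -0.021, 0, 0], [0, 0, 0, 0.026, -0.021, 0, 0]], "force": 60}}

```text
time: 13.2
tool_pos: [0.5316, 0.0502, 0.1628]
tcp_rot: [2.75, 1.519, 0.001]
wrist_force: [1.3, -0.4, -1.2]
width: 0.148
grip_force: 60.7
```

{"op": "drive_tool", "data": {"rows": [[0, 0, 0, 0.026, -0.021, 0, 0], [0, 0, 0, 0.026, -0.021, 0, 0], [0, 0, 0, 0.026, -0.021, 0, 0], [0, 0, 0, 0.026, -0.021, 0, 0], [0, 0, 0, 0.026, -0.021, 0, 0], [0, 0, 6.6, 0, 0, 0, 0], [0, 0, 6.6, 0, 0, 0, 0], [0, 0, 6.6, 0, 0, 0, 0]]}}

```text
time: 13.87
tool_pos: [0.5115, 0.2161, 0.1621]
tcp_rot: [2.971, 1.02, -0.001]
wrist_force: [0.4, 0.0, -1.9]
width: 0.143
grip_force: 60.7
```

{"op": "drive_tool", "data": {"rows": [[0, 0, 6.6, 0, 0, 0, 0], [0, 0, 6.6, 0, 0, 0, 0], [0, 0, 0, 0, 0, 0.02, 0], [0, 0, 0, 0, 0, 0.02, 0], [0, 0, 0, 0, 0, 0, 0], [0, 0, 0, 0, 0, 0, 0]]}}

```text
time: 14.37
tool_pos: [0.5106, 0.2145, 0.1209]
tcp_rot: [3.067, 0.677, -0.006]
wrist_force: [0.9, -0.5, -0.9]
width: 0.146
grip_force: 60.6
```

Run:
```python
from h import *
s,p,K,T=shot("wrist");M,ya=tool(s);print(s["tool_pos"].round(4),ya,s["q"].round(2),s["time"],s["width"],s["grip_force"])
X=np.array([.5131,.2166,.0642]);print("delta tool",(M.T@(X-s["tool_pos"])).round(4))
np.savez("app1.npz",img=p["color"],K=K,T=T)
m=masks_of(p,"socket_small");print([(round(float(q["score"]),2),np.round(q["bbox"])) for q in m[:3]])
print("nut px",proj(K,T,[[.5131,.2166,.021]]),"mouth px",proj(K,T,s["tool_pos"]+M@[0,0,.040]))
```

```text
[0.5106 0.2145 0.1209] -65.09758882143159 [0.35 0.13 1.97 0.   1.04 1.49] 14.3667 0.14616843307241556 60.63657760620117
delta tool [ 0.0034 -0.0008  0.0567]
[(0.91, array([294., 213., 336., 296.]))]
nut px [[314.07273442 198.07901057]] mouth px [[315.22466371 229.3528882 ]]
```

{"op": "drive_tool", "data": {"rows": [[0, 0, 0, 0.0035, -0.001, 0.015, 0], [0, 0, 0, 0, 0, 0.015, 0], [0, 0, 0, 0, 0, 0, 0], [0, 0, 0, 0, 0, 0, 0], [0, 0, 0, 0, 0, 0, 0]]}}

```text
time: 14.88
tool_pos: [0.5158, 0.2177, 0.0937]
tcp_rot: [-3.067, -0.677, -0.003]
wrist_force: [0.2, -0.1, -1.2]
width: 0.146
grip_force: 60.7
```

Run:
```python
from h import *
a=[]
for i in range(4):
    s,p,K,T=shot("wrist");a.append(s["tool_pos"])
M,ya=tool(s);a=np.array(a);print(a.mean(0).round(4),a.std(0).round(5),ya,s["tcp_rot"])
X=np.array([.5131,.2166,.0642]);print("delta tool",(M.T@(X-a.mean(0))).round(4))
c=p["color"][150:310,225:425]
cv2.imwrite("pics/app2.png",cv2.resize(c,(750,600),interpolation=cv2.INTER_CUBIC)[:,:,::-1])
```

```text
[0.5159 0.2178 0.0938] [9.e-05 3.e-05 8.e-05] -65.1050383242538 [-3.06743446 -0.67708491 -0.00367473]
delta tool [-0.0031 -0.0001  0.0296]
```

View pics/app2.png

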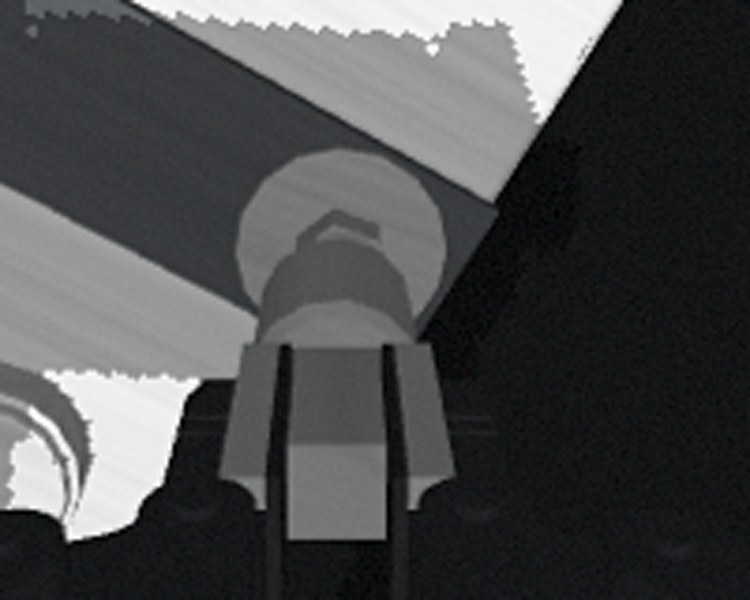

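Run:
```python
from h import *
s,p,K,T=shot("wrist");M,ya=tool(s)
g=cv2.cvtColor(p["color"],cv2.COLOR_RGB2GRAY)
# fit washer: model circle r=22mm at z=.021, rim points by radial gradient
def rim(c):
    pts=[]
    for a in np.radians(np.arange(0,360,3)):
        best=None;rs=np.arange(.017,.027,.0002)
        P=np.c_[c[0]+rs*np.cos(a),c[1]+rs*np.sin(a),np.full(len(rs),.021)]
        uv=proj(K,T,P).astype(np.float32);val=cv2.remap(g,uv[:,0][None],uv[:,1][None],cv2.INTER_LINEAR)[0].astype(float)
        val=cv2.GaussianBlur(val[None],(0,0),2)[0];d=-np.diff(val);k=np.argmax(d)
        if d[k]*1>2.0: pts.append(P[k,:2])
    return np.array(pts)
c=np.array([.5131,.2166]);
for i in range(4):
    pts=rim(c);r=least_squares(lambda q:np.hypot(*(pts-q[:2]).T)-q[2],[*c,.022],loss="soft_l1",f_scale=.0005);c=r.x[:2]
print("now",r.x.round(4),len(pts))
print("delta tool",(M.T@(np.r_[c,.0642]-s["tool_pos"])).round(4))
z=np.load("nut2.npz");K,T=z["K"],z["T"];g=cv2.cvtColor(z["img"],cv2.COLOR_RGB2GRAY)
c=np.array([.5131,.2166])
for i in range(4):
    pts=rim(c);r=least_squares(lambda q:np.hypot(*(pts-q[:2]).T)-q[2],[*c,.022],loss="soft_l1",f_scale=.0005);c=r.x[:2]
print("nut2",r.x.round(4),len(pts))
```

```text
now [0.5129 0.216  0.0218] 115
delta tool [-0.0033  0.0003  0.0293]
nut2 [0.5134 0.2163 0.0214] 111
```

{"op": "drive_tool", "data": {"rows": [[0, 0, 0, -0.003, 0, 0, 0], [0, 0, 0, 0, 0, 0.008, 0], [0, 0, 0, 0, 0, 0.005, 0], [0, 0, 0, 0, 0, 0.003, 0], [0, 0, 0, 0, 0, 0.002, 0], [0, 0, 0, 0, 0, 0, 0], [0, 0, 0, 0, 0, 0, 0]]}}

```text
time: 15.72
tool_pos: [0.5124, 0.2162, 0.074]
tcp_rot: [3.068, 0.677, 0.0]
wrist_force: [1.3, 1.0, -0.6]
width: 0.144
grip_force: 60.7
```

{"op": "drive_tool", "data": {"rows": [[0, 0, 0, 0, 0, 0.002, 0], [0, 0, 0, 0, 0, 0.002, 0], [0, 0, 0, 0, 0, 0, 0], [0, 0, 0, 0, 0, 0, 0]]}}

```text
time: 16.05
tool_pos: [0.5133, 0.2164, 0.0712]
tcp_rot: [-3.068, -0.677, -0.004]
wrist_force: [1.7, -0.8, 3.9]
width: 0.148
grip_force: 61.4
```

{"op": "drive_tool", "data": {"rows": [[0, 0, 0, 0, 0, 0.002, 0], [0, 0, 0, 0, 0, 0.002, 0], [0, 0, 0, 0, 0, 0, 0], [0, 0, 0, 0, 0, 0, 0]]}}

```text
time: 16.38
tool_pos: [0.5137, 0.2164, 0.0666]
tcp_rot: [3.068, 0.677, 0.005]
wrist_force: [5.2, -0.3, -0.0]
width: 0.143
grip_force: 60.8
```

It is already past the 13 mm stop point, so the small socket fits. I'll keep lowering it to the washer.

{"op": "drive_tool", "data": {"rows": [[0, 0, 0, 0, 0, 0.002, 0], [0, 0, 0, 0, 0, 0.002, 0], [0, 0, 0, 0, 0, 0.002, 0], [0, 0, 0, 0, 0, 0, 0], [0, 0, 0, 0, 0, 0, 0]]}}

```text
time: 16.8
tool_pos: [0.514, 0.2165, 0.0613]
tcp_rot: [3.068, 0.677, 0.006]
wrist_force: [5.8, -0.4, 4.4]
width: 0.144
grip_force: 61.4
```

{"op": "drive_tool", "data": {"rows": [[0, 0, 0, 0.0007, 0, 0.001, 0], [0, 0, 0, 0, 0, 0.001, 0], [0, 0, 0, 0, 0, 0, 0], [0, 0, 0, 0, 0, 0, 0], [0, 0, 0, 0, 0, 0, 0]]}}

```text
time: 17.22
tool_pos: [0.5144, 0.2167, 0.0612]
tcp_rot: [3.067, 0.677, 0.004]
wrist_force: [-0.4, -2.8, 16.7]
width: 0.142
grip_force: 63.2
```

Run:
```python
from h import *
s,p,K,T=shot("wrist");M,ya=tool(s);print(s["tool_pos"].round(4),ya,s["wrist_force"].round(1),s["grip_force"])
# body-top (z=mouth+30) of socket in scene and top
for n in("scene","top"):
    s,p,K,T=shot(n)
    for q in("socket_small","socket_medium","socket_large","cover"):
        print(n,q,[(round(float(m["score"]),2),np.round(m["bbox"]).tolist()) for m in masks_of(p,q)[:2]])
    print("exp seated box",proj(K,T,[[.513,.2163,z] for z in(.021,.051)]).round(0).tolist())
```

```text
[0.5144 0.2167 0.0612] -65.0944687398515 [-0.4 -2.8 16.7] 63.21795701980591
scene socket_small [(0.28, [379.0, 208.0, 398.0, 223.0]), (0.19, [142.0, 198.0, 219.0, 234.0])]
scene socket_medium [(0.49, [239.0, 225.0, 254.0, 240.0])]
scene socket_large [(0.58, [221.0, 217.0, 239.0, 236.0])]
scene cover [(0.86, [142.0, 198.0, 218.0, 235.0])]
exp seated box [[387.0, 210.0], [389.0, 203.0]]
top socket_small []
top socket_medium []
top socket_large [(0.54, [393.0, 190.0, 409.0, 207.0])]
top cover [(0.94, [416.0, 177.0, 488.0, 230.0])]
exp seated box [[240.0, 207.0], [237.0, 206.0]]
```

The tool stopped firmly at TCP z 0.0612, which matches the washer height. The cover moved until it hit its stop, and its end is flush with the case. Handing in.

```bash
python3 -c "
from workcell import workorder
print(workorder.finish_job())"
```

```text
the job is handed in; nothing more can be done
None
```

I slid the cover fully open and left it open, and handed in with the small socket gripped and seated on the strap nut down to its washer. The medium and large sockets were left standing in the case. The hand-in returned no verdict, so this rests on my own position and force readings.

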